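# Set the cap sorter's depth stop with the gauge blade

## Task

Set the depth stop in the blue bottle-cap sorter: pull the yellow-handled gauge straight out of its white holder, stand it red end down in the sorter's slot so that it rests on the stop, and let go of it. Then press it down until the red part has just gone in, with the edge between red and bare steel level with the sorter's top and no deeper, and leave it standing there. Leave the other things on the shelf where they are.

Things in the scene. Friction and masses are not known exactly. Their poses are not given: they have to be found in the camera images.
- gauge: Flat gauge, 145 mm long, 100 g, upright in the holder. Blade 24 mm wide (y), 4 mm thick (x): red for the lowest 65 mm, then 30 mm bare steel. Above it (z = 95 to 145 mm) a yellow block handle 30 mm (y) x 16 mm (x) x 50 mm high. Origin: centre of the blade's foot; z runs up to the handle.
- gauge_line (a point): Point at the middle of the blade where red meets bare steel, 65 mm above its foot; axes as the gauge
- gauge_top (a point): Centre of the flat top of the gauge's handle; axes as the gauge
- sorter: Blue bottle-cap sorter, fixed block 150 mm (x) x 110 mm (y) x 100 mm high; printed discs on its flat top show cap sizes. In the middle of the top, in a thin white frame, one vertical slot, 6.5 mm wide (x) and 28 mm long (y), with a 4 mm chamfer round the mouth. Origin under its centre, z up.
- slot_mouth (a point): Centre of the slot, level with the sorter's top face (100 mm above the table); axes as the sorter
- stop (a joint): Depth stop, a yellow slide inside the slot, held by friction (about 8 N moves it; no spring). Value in m grows as it is pushed down: its upper face lies 30 mm + value below the slot's mouth. Starts at 0 to 0.015; lowest 0.050. A yellow tab in a black slit on the sorter's +x face shows its height.
- holder: White painted holder, fixed: 60 x 60 mm, 75 mm high, on a 70 mm square foot; a pocket 8 mm (x) x 28 mm (y), 70 mm deep, in its top, where the gauge stands with the underside of its handle 25 mm above the holder's top. Origin under its centre, z up.
- holder_mouth (a point): Centre of the holder's pocket, level with the holder's top; axes as the holder
- bowl: Bystander: white ceramic bowl of button cells, 116 mm across, 45 mm high; origin under its centre
- bulb: Bystander: compact fluorescent bulb in a clear plastic sleeve, lying, 128 x 56 x 56 mm; origin under its centre
- torch: Bystander: white torch standing on its head, 42 mm across at the foot, 120 mm high; origin under its centre
- cap_green: Bystander: green bottle cap, 30 mm across, 14 mm high; origin under its centre
- cap_orange: Bystander: orange bottle cap, 30 mm across, 14 mm high; origin under its centre
- jar: Bystander: closed jar, 72 mm across, 100 mm high; origin under its centre
- carton: Bystander: small cardboard box, 90 x 60 x 50 mm; origin under its centre

How it is judged:
By the outcome, as a careful person would: the job done as asked, in the order asked, and still so for the second after the job is handed in, with the robot touching nothing.
It also fails if it takes over 61 s, if anything falls off the work surface, if the arm or the gripper's body presses on something with over 40 N, if the wrist force passes 120 N, or if a joint passes its speed limit or range.

## Robot

A 6-joint arm with a two-finger parallel gripper is mounted at the origin on the work surface. World frame = base frame: x ahead of the robot, y to its left, z up, the work surface at z = 0. Lengths are in mm, angles in rad, forces in N, time in s.
With the tool pointing down it reaches from about 350 to 975 mm from the base axis. Payload 7.1 kg.
Tool frame: the origin (TCP) lies midway between the tips of the shut fingers; the grasp point (between the pads) lies 19 mm behind it; z points along the fingers, y is the line along which they close (so a half turn about z gives the same grasp; the last joint's range is limited). The gripper opens to 88 mm and grips with 3 to 60 N. Pads are 20 mm wide; open, the fingers measure 115 mm over their backs; the gripper's body (75 mm by 178 mm) begins 61 mm behind the grasp point.
Start: joints at [1.329, 0.423, 1.63, -0, 1.089, -0.019], TCP at [138.07, 609.542, 222.675] pointing down, gripper open.
Joint ranges: [-3, 3], [-0.9, 2.11], [0.09, 2.58], [-1.31, 4.45], [0.11, 2.69], [-2.54, 2.54]. Speed limits (rad/s): [2.39, 2.39, 3.01, 3.14, 3.14, 3.14].

## Interface

Orientations are given as a rotation vector (axis times angle).
In Python, from workcell import ctrl gives the robot as it stands.
- The arm moves only by the shell command python3 -m pendant 'ROWS'. ROWS is a JSON object of lists of equal length, an entry for each row: "grip": the opening, from -1 (shut) to 1 (fully open); "linear": the shift along the tool's x, y, z in mm, a list of three; "angular": the turn, a rotation vector about the tool's x, y, z in rad, a list of three. In form: {"grip": [grip, ...], "linear": [[tx, ty, tz], ...], "angular": [[ax, ay, az], ...]}. A call has 1 to 12 rows; each row shifts and turns the commanded pose from where the row before left it, along the tool's axes as they then stand; what a row does not reach is not made up. A row lasts 1/12 s, in which the tool goes at most 41.7 mm and 7.16 degrees, less where a joint would pass 70% of its speed; a pose out of reach is approached as far as the arm can. A call with a gripper value outside its range is refused whole. The fingers move at their own pace and stop on an object; the grip force is fixed at half the most. Time passes only in rows, so rows that do not move let the fingers close. It gives the time, the measured TCP pose, the force, the opening and the grip force at its end, in the units of the state.
- ctrl.get_obs(): the state, without advancing time (a new reading comes with each control period).
- ctrl.get_image(name): name is "side" or "top"; returns the picture (384x512x3 uint8, red, green, blue); there is no depth.
- ctrl.camera_params(name): a dict with "vfov" (degrees; the focal length in pixels is half the picture's height over the tangent of half this angle, whatever the lens; pixels are square), "cx", "cy" (the principal point, pixels), "R" (3x3) and "t" (3): a world point X has camera coordinates R X + t. Camera axes: x right, y down, z forward; pixel columns grow to the right and rows downward; lengths in mm; the calibration is good to about 2 mm. A picture is of the moment at which its call begins. camera_params takes no time and is no camera call.
- ctrl.close_job(): hands the job in; it is judged then, once.
The state is a dict: "t": time; "qpos": joint angles; "qvel": joint speeds; "joint_torque": joint torques, N m; "ee_pos": TCP position; "orientation": TCP orientation; "ft_force": force on the tool from outside, world axes, zero at the start; "moment": the same for the moment, N m; "width": finger opening in mm; "grasp_force": force on a finger pad.
Only numpy, scipy, OpenCV 4.12 (cv2) and the standard library are available. Lean on these libraries where they do the work, as an engineer would, in place of code of your own. Each camera call takes 0.05 s, during which the arm holds its last target. There are 200 camera calls.

## Working session

There is one attempt and no reset: what is moved stays moved. The work goes in short steps, Python scripts to look and compute and a shell command to move; the robot and the scene stay as the last step left them, time stands still between calls to the robot, and variables do not carry over. Pictures are saved under pics/ and viewed, at most 10 in all, crops included, and the job is handed in when it is done.

```bash
mkdir -p pics; python3 - <<'E'
from workcell import ctrl
import cv2,numpy as np
for n in("top","side"):
    im=ctrl.get_image(n); cv2.imwrite(f"pics/{n}0.png",im[:,:,::-1]); np.save(f"pics/{n}0.npy",im)
    p=ctrl.camera_params(n); print(n,p)
o=ctrl.get_obs(); print({k:np.round(v,3).tolist() for k,v in o.items()})
E
```

```text
top {'vfov': 43.066256101871545, 'cx': 250.78882477690865, 'cy': 189.67353331009653, 'R': array([[-0.02913797, -0.99953455, -0.00903656],
       [-0.99010743,  0.03010214, -0.13704429],
       [ 0.13725252,  0.00495398, -0.9905237 ]]), 't': array([  19.33481544,  628.96167261, 1729.05111877])}
side {'vfov': 48.214385483088705, 'cx': 252.59910104683945, 'cy': 188.2272907671999, 'R': array([[ 0.9282613 , -0.3716584 , -0.01417692],
       [-0.24737954, -0.58849889, -0.7697223 ],
       [ 0.27773066,  0.71801051, -0.63822143]]), 't': array([-561.84425691,  249.40511954, 1141.31986836])}
{'t': 0.1, 'qpos': [1.329, 0.424, 1.631, 0.0, 1.089, -0.019], 'qvel': [-0.002, -0.002, -0.002, 0.0, -0.001, 0.002], 'joint_torque': [-0.0, -54.562, -27.433, 0.065, 0.019, -0.0], 'ee_pos': [137.976, 609.09, 221.997], 'orientation': [-0.349, -3.122, 0.002], 'ft_force': [-0.424, 0.389, -0.062], 'moment': [0.022, -0.019, 0.018], 'grasp_force': 0.0, 'width': 87.577}
```

View pics/top0.png

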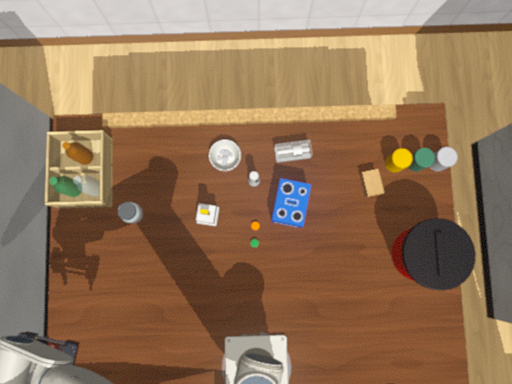

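View pics/side0.png

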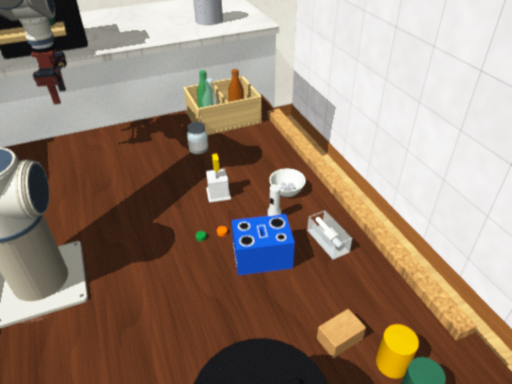

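The top view shows the holder with the yellow gauge at about (207,213) and the sorter at (291,203) with its slot at about (292,202). In the side view the gauge is at (215,165), the holder at (218,185) and the sorter top at (262,231).

```bash
cat > h.py <<'E'
import cv2,numpy as np
from workcell import ctrl
P={n:ctrl.camera_params(n) for n in("top","side")}
def f(n): return 192/np.tan(np.radians(P[n]["vfov"]/2))
def ray(n,uv):
    p=P[n]; d=np.array([(uv[0]-p["cx"])/f(n),(uv[1]-p["cy"])/f(n),1.])
    return -p["R"].T@p["t"], p["R"].T@d
def plane(n,uv,z):
    c,d=ray(n,uv); return c+d*(z-c[2])/d[2]
def proj(n,X):
    c=P[n]["R"]@np.asarray(X,float)+P[n]["t"]; return c[:2]/c[2]*f(n)+[P[n]["cx"],P[n]["cy"]]
def tri(a,b):
    (c1,d1),(c2,d2)=ray("top",a),ray("side",b)
    d1/=np.linalg.norm(d1); d2/=np.linalg.norm(d2)
    s=np.linalg.lstsq(np.c_[d1,-d2],c2-c1,rcond=None)[0]
    x,y=c1+s[0]*d1,c2+s[1]*d2; return (x+y)/2,np.linalg.norm(x-y)
def crop(im,x,y,w,h,k): return cv2.resize(im[y:y+h,x:x+w],None,fx=k,fy=k,interpolation=cv2.INTER_CUBIC)
E
python3 - <<'E'
from h import *
t=np.load("pics/top0.npy");s=np.load("pics/side0.npy")
a=np.hstack([crop(t,190,195,40,40,7),crop(t,266,175,50,56,5)[:280]])
b=np.hstack([crop(s,195,145,40,70,4),crop(s,225,208,74,70,4)])
w=max(a.shape[1],b.shape[1]);pad=lambda i:np.pad(i,((0,0),(0,w-i.shape[1]),(0,0)))
cv2.imwrite("pics/c.png",np.vstack([pad(a),pad(b)])[:,:,::-1])
for n,im in(("top",t),("side",s)):
    hsv=cv2.cvtColor(im,cv2.COLOR_RGB2HSV)
    for nm,lo,hi,box in(("yellow",(20,120,100),(35,255,255),(190,140,40,90)),("blue",(105,120,60),(130,255,255),(225,170,100,110))):
        m=cv2.inRange(hsv,lo,hi);k=np.zeros_like(m);x,y,w,h=box;k[y:y+h,x:x+w]=m[y:y+h,x:x+w]
        ys,xs=np.nonzero(k);print(n,nm,len(xs),xs.mean(),ys.mean(),xs.min(),xs.max(),ys.min(),ys.max())
    print(n,"V of blue",np.histogram(hsv[...,2][k>0],bins=12))
print({n:(-P[n]["R"].T@P[n]["t"]).round() for n in P})
E
```

```text
top yellow 36 203.80555555555554 211.19444444444446 200 208 209 213
top blue 916 290.69323144104806 202.70196506550218 272 310 178 226
top V of blue (array([  3,   3,   9,   8,  16,  14,  26,  27,  23,  43, 287, 457]), array([141.        , 148.66666667, 156.33333333, 164.        ,
       171.66666667, 179.33333333, 187.        , 194.66666667,
       202.33333333, 210.        , 217.66666667, 225.33333333,
       233.        ]))
side yellow 122 215.27868852459017 161.80327868852459 211 219 153 171
side blue 2762 263.1390296886314 245.88776249094857 232 294 213 274
side V of blue (array([  12,    8,    6,   15,   39,   54,  110, 1261,   55,   58,  103,
       1041]), array([ 85.        ,  97.83333333, 110.66666667, 123.5       ,
       136.33333333, 149.16666667, 162.        , 174.83333333,
       187.66666667, 200.5       , 213.33333333, 226.16666667,
       239.        ]))
{'top': array([ 386.,   -8., 1799.]), 'side': array([ 266., -882.,  912.])}
```

View pics/c.png

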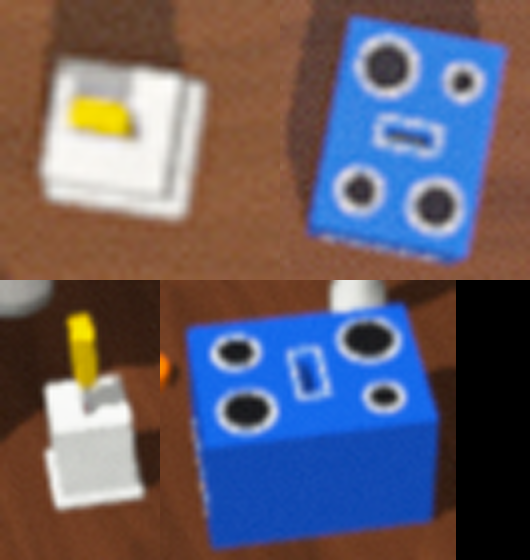

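The crops show the gauge handle clear of the holder, with its long side roughly along world y. The sorter's long side is roughly along world x, and the slot sits at its centre, at about (292,202) top and (262,231) side. I'll measure both from the masks.

```bash
cat >> h.py <<'E'
K=8
def up(im,box):
    x,y,w,h=box; return cv2.cvtColor(crop(im,x,y,w,h,K),cv2.COLOR_RGB2HSV)
def tofull(p,box): return (np.asarray(p,float)+.5)/K-.5+np.array(box[:2])
def biggest(m): return max(cv2.findContours(m,cv2.RETR_EXTERNAL,cv2.CHAIN_APPROX_NONE)[0],key=cv2.contourArea)
def cen(c):
    M=cv2.moments(c); return np.array([M["m10"],M["m01"]])/M["m00"]
def rect(n,c,box,z):
    h=cv2.convexHull(c)[:,0]; X=np.array([plane(n,p,z)[:2] for p in tofull(h,box)],np.float32)
    return cv2.minAreaRect(X)
def handle(n,im,box):
    c=biggest(cv2.inRange(up(im,box),(18,130,110),(36,255,255))); return tofull(cen(c),box),c
E
python3 - <<'E'
from h import *
I={"top":np.load("pics/top0.npy"),"side":np.load("pics/side0.npy")}
hb={"top":(190,195,40,40),"side":(195,140,40,50)}
sb={"top":(262,170,60,64),"side":(222,204,80,80)}
hold={"top":(190,195,40,40),"side":(195,160,50,55)}
for n in I:
    uv,c=handle(n,I[n],hb[n]); print(n,"handle",uv,"at z125",plane(n,uv,125).round(1),rect(n,c,hb[n],125))
    h=up(I[n],sb[n]); v=215 if n=="top" else 205
    m=cv2.inRange(h,(105,120,v),(130,255,255)); c=biggest(cv2.morphologyEx(m,cv2.MORPH_CLOSE,np.ones((5,5))))
    print(n,"sorter",rect(n,c,sb[n],100))
    ap=cv2.approxPolyDP(cv2.convexHull(c),12,True)[:,0]; q=tofull(ap,sb[n]); print(" corners",[plane(n,p,100)[:2].round(1).tolist() for p in q])
    # white slot frame nearest the centre
    w=cv2.inRange(h,(0,0,150),(179,110,255)); cs=cv2.findContours(w,cv2.RETR_EXTERNAL,cv2.CHAIN_APPROX_NONE)[0]
    for k in cs:
        if cv2.contourArea(k)>1500: print("  white",cv2.contourArea(k),plane(n,tofull(cen(k),sb[n]),100)[:2].round(1),rect(n,k,sb[n],100))
    h=up(I[n],hold[n]); w=cv2.inRange(h,(0,0,150),(179,90,255)); k=biggest(w)
    print(n,"holder",rect(n,k,hold[n],75 if n=="top" else 75), plane(n,tofull(cen(k),hold[n]),37).round(1))
print("tri handle",tri(handle("top",I["top"],hb["top"])[0],handle("side",I["side"],hb["side"])[0]))
E
```

```text
top handle [203.91113021 211.21569062] at z125 [547.8 164.3 125. ] ((547.7344970703125, 163.7149658203125), (31.46349334716797, 16.275962829589844), 78.80962371826172)
top sorter ((574.311767578125, -140.2716064453125), (107.41083526611328, 148.0493621826172), 76.64769744873047)
 corners [[656.1, -105.1], [631.1, -207.7], [490.6, -173.8], [516.4, -72.3]]
  white 7186.0 [ 524.1 -157.1] ((524.5936889648438, -157.26869201660156), (41.359893798828125, 41.58696746826172), 79.59232330322266)
  white 5279.5 [ 537.  -104.3] ((537.0427856445312, -104.09362030029297), (36.306549072265625, 35.2640495300293), 84.58760070800781)
  white 5578.5 [ 574.9 -140.3] ((574.741455078125, -140.3569793701172), (49.70576858520508, 26.20292854309082), 76.36271667480469)
  white 3519.0 [ 611.3 -180.3] ((611.7083129882812, -179.80291748046875), (30.45668601989746, 29.035829544067383), 45.30261993408203)
  white 8483.0 [ 624.1 -127.7] ((623.8944091796875, -127.76353454589844), (46.23189163208008, 46.24434280395508), 66.74388885498047)
top holder ((540.68603515625, 158.38180541992188), (80.47516632080078, 76.1286
[... 602 characters left out ...]
5685272216797), (26.814477920532227, 27.622528076171875), 70.99829864501953)
  white 5470.0 [ 538.4 -104.8] ((538.5811157226562, -104.34657287597656), (33.105857849121094, 34.217281341552734), 83.46404266357422)
  white 8625.5 [ 625.5 -128.4] ((625.8239135742188, -128.33779907226562), (41.18463134765625, 42.73956298828125), 74.38170623779297)
  white 7669.0 [636.7 -77. ] ((638.4651489257812, -76.59544372558594), (50.11198043823242, 39.44269561767578), 67.26847076416016)
side holder ((535.9092407226562, 121.69415283203125), (161.6936798095703, 72.18659973144531), 75.5892562866211) [546.1 159.2  37. ]
tri handle (array([547.7748532 , 163.7242515 , 129.57245078]), np.float64(0.919348201460142))
```

```bash
cat >> h.py <<'E'
from scipy.spatial.transform import Rotation as Ro
def go(pos,yaw):
    """tool-frame delta (mm) and turn to reach TCP pos, tool y at yaw deg, pointing down"""
    o=ctrl.get_obs(); R=Ro.from_rotvec(o["orientation"]); a=np.radians(yaw)
    y=np.array([np.cos(a),np.sin(a),0]); z=np.array([0,0,-1.]); T=Ro.from_matrix(np.c_[np.cross(y,z),y,z])
    print("t",round(o["t"],2),"lin(before turn)",R.inv().apply(np.array(pos)-o["ee_pos"]).round(2),"(after turn)",T.inv().apply(np.array(pos)-o["ee_pos"]).round(2),"ang",(R.inv()*T).as_rotvec().round(4))
E
python3 -m pendant '{"grip":[1,1,1,1,1,1,1,1,1,1,1,1],"linear":[[0,0,0],[0,0,0],[0,0,0],[0,0,0],[0,0,0],[0,0,0],[0,0,0],[0,0,0],[0,0,0],[0,0,0],[0,0,0],[0,0,0]],"angular":[[0,0,0.12],[0,0,0.12],[0,0,0.12],[0,0,0.12],[0,0,0.12],[0,0,0.12],[0,0,0.12],[0,0,0.12],[0,0,0.12],[0,0,0.12],[0,0,0.12],[0,0,0.12]]}'
python3 - <<'E'
from h import *
go([545.4,161.7,222],-11)
I={"top":np.load("pics/top0.npy"),"side":np.load("pics/side0.npy")}
hb={"top":(190,195,40,40),"side":(195,140,40,50)}
for lo in((15,100,60),(18,130,110),(20,150,180)):
  for n in I:
    c=biggest(cv2.inRange(up(I[n],hb[n]),lo,(38,255,255))); p=tofull(c[:,0],hb[n]); print(lo,n,tofull(cen(c),hb[n]).round(2),p.min(0).round(1),p.max(0).round(1))
a=np.radians(-11);ux=np.array([np.cos(a),np.sin(a),0]);uy=np.array([-ux[1],ux[0],0])
for n in I:
    for cz in([545.4,161.7,100],):
        q=np.array([proj(n,np.array(cz)+i*8*ux+j*15*uy+[0,0,k]) for i in(-1,1) for j in(-1,1) for k in(0,50)]); print("pred box",n,q.min(0).round(1),q.max(0).round(1),q.mean(0).round(2))
E
```

```text
t: 1.1
ee_pos: [138.0, 609.2, 222.2]
orientation: [2.327, 2.11, -0.001]
ft_force: [0.2, 0.1, -0.4]
width: 87.6
grasp_force: 0.0
t 1.1 lin(before turn) [-405.56  449.22    0.53] (after turn) [-3.6158e+02  4.8532e+02  2.0000e-01] ang [-0.0001  0.0009  0.0941]
(15, 100, 60) top [203.88 211.19] [199.3 208.2] [208.6 213.9]
(15, 100, 60) side [215.25 161.34] [210.2 151.7] [219.9 171.7]
(18, 130, 110) top [203.91 211.22] [199.6 208.4] [208.3 213.8]
(18, 130, 110) side [215.26 161.65] [211.1 152.6] [219.2 171.4]
(20, 150, 180) top [203.88 211.2 ] [199.8 208.6] [208.1 213.7]
(20, 150, 180) side [215.23 161.81] [211.8 153.3] [218.3 171.2]
pred box top [199.2 208.2] [210.  215.5] [204.66 211.87]
pred box side [210.9 153.7] [218.4 173. ] [214.68 163.35]
```

```bash
python3 -m pendant '{"grip":[1,1,1,1,1,1,1,1,1,1,1,1],"linear":[[0,0,0],[-12,16,0],[-24,32,0],[-24,32,0],[-24,32,0],[-24,32,0],[-24,32,0],[-24,32,0],[-24,32,0],[-24,32,0],[-24,32,0],[-24,32,0]],"angular":[[0,0,0.094],[0,0,0],[0,0,0],[0,0,0],[0,0,0],[0,0,0],[0,0,0],[0,0,0],[0,0,0],[0,0,0],[0,0,0],[0,0,0]]}'
python3 - <<'E'
from h import *
go([546,163,222],-11)
E
```

```text
t: 2.1
ee_pos: [422.5, 298.0, 222.6]
orientation: [-2.418, -2.006, 0.001]
ft_force: [-0.3, 0.3, -0.0]
width: 87.8
grasp_force: 0.0
t 2.1 lin(before turn) [-109.8   146.33    0.55] (after turn) [-108.91  146.99    0.56] ang [-0.0002  0.0002  0.0061]
```

```bash
python3 -m pendant '{"grip":[1,1,1,1,1,1,1,1],"linear":[[-24,32,0],[-24,32,0],[-24,32,0],[-18,25,0],[-12,15,0],[-6.5,10,0],[0,0,0],[0,0,0]],"angular":[[0,0,0],[0,0,0],[0,0,0],[0,0,0],[0,0,0],[0,0,0],[0,0,0],[0,0,0]]}'
python3 - <<'E'
from h import *
go([546,163,108],-11)
t=ctrl.get_image("top");s=ctrl.get_image("side")
a=crop(t,170,180,90,70,5);b=crop(s,170,110,90,100,5)[:, :]
w=a.shape[1];cv2.imwrite("pics/d.png",np.hstack([crop(t,180,180,60,60,6),crop(s,185,120,60,60,6)])[:,:,::-1])
print({n:[proj(n,p).round(1).tolist() for p in([546,163,108],[546,163,222])] for n in P})
E
```

```text
t: 2.77
ee_pos: [544.7, 166.2, 222.3]
orientation: [-2.418, -2.004, 0.001]
ft_force: [-0.2, 1.0, 0.2]
width: 88.0
grasp_force: 0.0
t 2.77 lin(before turn) [ -2.92   2.02 114.29] (after turn) [ -2.93   1.92 114.29] ang [-0.001   0.0001  0.0052]
{'top': [[204.8, 212.2], [201.2, 209.0]], 'side': [[215.1, 167.5], [212.4, 136.6]]}
```

View pics/d.png

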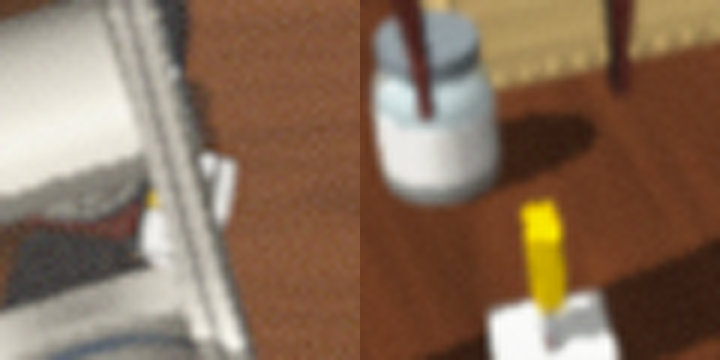

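The side view shows both fingers straddling the yellow handle: tips at about (196,139) and (228,135), handle at (215,162). The midpoint matches the predicted TCP, so I'll descend.

```bash
python3 -m pendant '{"grip":[1,1,1,1,1,1,1,1],"linear":[[-2.9,1.9,5],[0,0,20],[0,0,25],[0,0,25],[0,0,20],[0,0,14],[0,0,5],[0,0,0]],"angular":[[0,0,0.005],[0,0,0],[0,0,0],[0,0,0],[0,0,0],[0,0,0],[0,0,0],[0,0,0]]}'
python3 - <<'E'
from h import *
go([546,163,108],-11)
E
```

```text
t: 3.53
ee_pos: [545.0, 163.3, 107.3]
orientation: [-2.421, -2.0, 0.004]
ft_force: [-0.1, -0.1, -0.1]
width: 87.7
grasp_force: 0.0
t 3.53 lin(before turn) [-0.09  0.99 -0.68] (after turn) [-0.09  0.99 -0.67] ang [-0.0026  0.0013  0.002 ]
```

```bash
python3 -m pendant '{"grip":[-0.3,-0.5,-0.55,-0.6,-0.65,-0.7,-0.75,-0.8],"linear":[[0,0,0],[0,0,0],[0,0,0],[0,0,0],[0,0,0],[0,0,0],[0,0,0],[0,0,0]],"angular":[[0,0,0],[0,0,0],[0,0,0],[0,0,0],[0,0,0],[0,0,0],[0,0,0],[0,0,0]]}'
```

```text
t: 4.2
ee_pos: [546.5, 162.9, 108.8]
orientation: [2.423, 1.999, 0.0]
ft_force: [-0.0, -0.1, 1.0]
width: 38.0
grasp_force: 0.0
```

```bash
python3 -m pendant '{"grip":[-1,-1,-1,-1,-1,-1,-1,-1],"linear":[[0,0,0],[0,0,0],[0,0,0],[0,0,0],[0,0,0],[0,0,0],[0,0,0],[0,0,0]],"angular":[[0,0,0],[0,0,0],[0,0,0],[0,0,0],[0,0,0],[0,0,0],[0,0,0],[0,0,0]]}'
```

```text
t: 4.87
ee_pos: [546.4, 162.9, 108.6]
orientation: [-2.423, -1.999, 0.0]
ft_force: [-0.5, -0.6, 0.0]
width: 16.1
grasp_force: 30.0
```

```bash
python3 -m pendant '{"grip":[-1,-1,-1,-1,-1,-1,-1,-1,-1],"linear":[[0,0,-4],[0,0,-10],[0,0,-16],[0,0,-20],[0,0,-20],[0,0,-20],[0,0,-18],[0,0,-12],[0,0,0]],"angular":[[0,0,0],[0,0,0],[0,0,0],[0,0,0],[0,0,0],[0,0,0],[0,0,0],[0,0,0],[0,0,0]]}'
python3 - <<'E'
from h import *
t=ctrl.get_image("top");s=ctrl.get_image("side")
go([575,-140.5,224],-13.3)
for n,im,b in(("top",t,(180,180,60,60)),("side",s,(185,90,60,100))):
    c=biggest(cv2.inRange(up(im,b),(0,150,70),(6,255,255)));print(n,cv2.contourArea(c)/64,tofull(cen(c),b))
cv2.imwrite("pics/e.png",crop(s,180,90,80,110,5)[:,:,::-1])
print(proj("side",[546.4,162.9,205]),proj("side",[546.4,162.9,120]))
E
```

```text
t: 5.62
ee_pos: [548.0, 163.3, 232.0]
orientation: [2.421, 1.998, 0.008]
ft_force: [1.1, -0.5, -1.4]
width: 16.1
grasp_force: 30.0
t 5.72 lin(before turn) [-292.44   85.75    4.84] (after turn) [-288.67   97.71    4.86] ang [ 0.0005 -0.0002  0.0412]Traceback (most recent call last):
  File "<stdin>", line 5, in <module>
  File "h.py", line 22, in biggest
    def biggest(m): return max(cv2.findContours(m,cv2.RETR_EXTERNAL,cv2.CHAIN_APPROX_NONE)[0],key=cv2.contourArea)
                           ~~~^^^^^^^^^^^^^^^^^^^^^^^^^^^^^^^^^^^^^^^^^^^^^^^^^^^^^^^^^^^^^^^^^^^^^^^^^^^^^^^^^^^^
ValueError: max() iterable argument is empty
```

```bash
python3 -m pendant '{"grip":[-1,-1,-1,-1,-1,-1,-1,-1,-1,-1,-1,-1],"linear":[[0,0,0],[-14.7,4.7,0],[-30,10,0],[-35,12,0],[-35,12,0],[-35,12,0],[-35,12,0],[-35,12,0],[-30,10,0],[-24,8,0],[-15,5,4],[0,0,0]],"angular":[[0,0,0.041],[0,0,0],[0,0,0],[0,0,0],[0,0,0],[0,0,0],[0,0,0],[0,0,0],[0,0,0],[0,0,0],[0,0,0],[0,0,0]]}'
python3 -m pendant '{"grip":[-1,-1],"linear":[[0,0,0],[0,0,0]],"angular":[[0,0,0],[0,0,0]]}'
python3 - <<'E'
from h import *
s=ctrl.get_image("side");np.save("pics/e.npy",s)
go([575,-140.5,224],-13.3)
b=(220,150,90,100)
c=biggest(cv2.inRange(up(s,b),(0,130,60),(8,255,255)))
r=cv2.minAreaRect(tofull(c[:,0],b).astype(np.float32));print("red",cv2.contourArea(c)/64,tofull(cen(c),b),r)
e=np.array(ctrl.get_obs()["ee_pos"]);print("pred red cen",proj("side",e-[0,0,103.6-32.5]),"foot",proj("side",e-[0,0,103.6]),"line",proj("side",e-[0,0,38.6]))
cv2.imwrite("pics/e.png",crop(s,215,140,90,100,6)[:,:,::-1])
E
```

```text
t: 6.72
ee_pos: [574.1, -143.3, 222.5]
orientation: [-2.465, -1.944, 0.004]
ft_force: [0.5, 0.1, -1.3]
width: 15.5
grasp_force: 30.0
t: 6.88
ee_pos: [574.4, -139.7, 223.6]
orientation: [-2.462, -1.948, 0.002]
ft_force: [-0.2, -0.4, -1.7]
width: 15.8
grasp_force: 30.0
t 6.93 lin(before turn) [-0.94  0.58  0.  ] (after turn) [-0.94  0.58  0.  ] ang [-0.0015 -0.0003  0.0009]
red 254.609375 [256.16603892 154.68033523] ((254.75, 155.125), (11.125, 30.375), 90.0)
pred red cen [260.86219892 216.08223406] foot [260.88560065 225.11823415] line [260.83790035 206.69993814]
```

View pics/e.png

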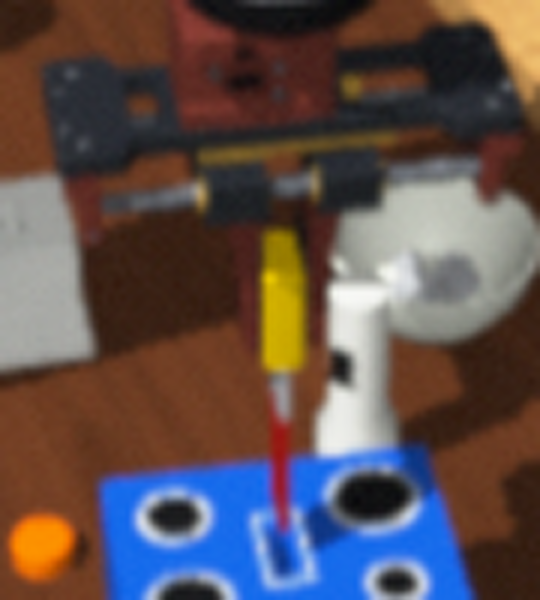

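The gauge hangs vertically above the slot. The blade's foot is near (262,228) and the slot frame centre near (262,231). Now the numeric offset.

```bash
python3 - <<'E'
from h import *
s=np.load("pics/e.npy");e=np.array(ctrl.get_obs()["ee_pos"]);print(e)
b=(245,204,35,30)
c=biggest(cv2.inRange(up(s,b),(0,130,60),(8,255,255)));p=tofull(c[:,0],b)
print("red",cv2.contourArea(c)/64,tofull(cen(c),b),p.min(0),p.max(0))
b2=(250,170,30,40);c=biggest(cv2.inRange(up(s,b2),(18,130,100),(36,255,255)));p=tofull(c[:,0],b2);print("yellow",tofull(cen(c),b2),p.min(0),p.max(0))
a=np.radians(-13.3);ux=np.array([np.cos(a),np.sin(a),0]);uy=np.array([-ux[1],ux[0],0])
def box(f,z0,z1,hx,hy):
    q=np.array([proj("side",f+i*hx*ux+j*hy*uy+[0,0,k]) for i in(-1,1) for j in(-1,1) for k in(z0,z1)]);return q.mean(0).round(2),q.min(0).round(1),q.max(0).round(1)
f=e-[0,0,103.6];print("pred red",box(f,0,65,2,12),"yellow",box(f,95,145,8,15))
m=proj("side",f+[0,0,65]);print("px per mm along ux,uy,z",[(proj("side",f+[0,0,65]+10*v)-m).round(2)/10 for v in(ux,uy,np.array([0,0,1]))])
E
```

```text
[ 574.65520171 -139.44842481  224.00463608]
red 34.765625 [260.56367041 211.88896067] [248.1875 203.5625] [265.8125 216.0625]
yellow [261.65441697 190.45106643] [257.6875 177.9375] [265.8125 201.9375]
pred red (array([260.87, 215.94]), array([259.3, 203.5]), array([262.4, 228.4])) yellow (array([260.8, 189.9]), array([256.5, 177.8]), array([265.1, 202. ]))
px per mm along ux,uy,z [array([ 0.391, -0.044]), array([-0.064, -0.261]), array([-0.001, -0.296])]
```

```bash
python3 - <<'E'
from h import *
s=np.load("pics/side0.npy");b=(250,218,26,28)
h=up(s,b)
for S in(120,150,180):
    w=cv2.inRange(h,(0,0,120),(179,S,255)); w=cv2.morphologyEx(w,cv2.MORPH_CLOSE,np.ones((9,9)));k=biggest(w)
    print(S,cv2.contourArea(k)/64,tofull(cen(k),b),plane("side",tofull(cen(k),b),100),rect("side",k,b,100))
d=cv2.inRange(h,(0,0,0),(179,255,150));k=biggest(d);print("dark",cv2.contourArea(k)/64,plane("side",tofull(cen(k),b),100))
t=np.load("pics/top0.npy");b=(280,192,24,20);d=cv2.inRange(up(t,b),(0,0,0),(179,255,120));k=biggest(d);print("dark top",cv2.contourArea(k)/64,plane("top",tofull(cen(k),b),100))
E
```

```text
120 27.625 [271.62913603 223.16971861] [ 612.23386554 -124.60491874  100.        ] ((614.0484008789062, -123.3340072631836), (40.5477294921875, 18.261762619018555), 65.83431243896484)
150 112.7421875 [261.73721647 230.86385068] [ 576.35729547 -141.1254455   100.        ] ((576.388671875, -140.7783966064453), (49.1099853515625, 24.702909469604492), 76.90265655517578)
180 131.8671875 [261.74750059 230.81601522] [ 576.45099233 -140.9724948   100.        ] ((576.5336303710938, -140.37814331054688), (52.50285339355469, 26.72669792175293), 76.86189270019531)
dark 32.3671875 [ 617.97516989 -123.09984527  100.        ]
dark top 4.8984375 [ 543.50091207 -105.41202716  100.        ]
```

```bash
python3 -m pendant '{"grip":[-1,-1,-1,-1,-1,-1,-1,-1,-1,-1],"linear":[[-1,0.2,4],[0,0,6],[0,0,6],[0,0,3],[0,0,2],[0,0,2],[0,0,2],[0,0,2],[0,0,0],[0,0,0]],"angular":[[0,0,0],[0,0,0],[0,0,0],[0,0,0],[0,0,0],[0,0,0],[0,0,0],[0,0,0],[0,0,0],[0,0,0]]}'
python3 -c "
from h import *
go([574.6,-140.5,196],-13.3)"
```

```text
t: 7.77
ee_pos: [575.1, -141.6, 197.7]
orientation: [-2.464, -1.949, 0.0]
ft_force: [-0.1, -1.1, -1.1]
width: 15.6
grasp_force: 30.0
t 7.77 lin(before turn) [ 0.93 -0.71  1.66] (after turn) [ 0.93 -0.71  1.66] ang [-0.  0.  0.]
```

```bash
python3 -m pendant '{"grip":[-1,-1,-1,-1,-1,-1,-1,-1],"linear":[[0,0,2],[0,0,3],[0,0,3],[0,0,3],[0,0,3],[0,0,3],[0,0,1],[0,0,0]],"angular":[[0,0,0],[0,0,0],[0,0,0],[0,0,0],[0,0,0],[0,0,0],[0,0,0],[0,0,0]]}'
python3 -m pendant '{"grip":[-1],"linear":[[0,0,0]],"angular":[[0,0,0]]}'
```

```text
t: 8.43
ee_pos: [574.9, -141.5, 179.2]
orientation: [-2.463, -1.949, 0.001]
ft_force: [-0.3, -0.0, -1.3]
width: 16.0
grasp_force: 30.0
t: 8.52
ee_pos: [575.1, -141.5, 179.6]
orientation: [-2.464, -1.949, 0.0]
ft_force: [0.6, -0.5, -0.7]
width: 15.8
grasp_force: 30.0
```

Foot at about z=76, with no side load. I'll go on in 1 mm steps until the stop is felt.

```bash
python3 -m pendant '{"grip":[-1,-1,-1,-1,-1],"linear":[[0,0,1.5],[0,0,1.5],[0,0,1.5],[0,0,0],[0,0,0]],"angular":[[0,0,0],[0,0,0],[0,0,0],[0,0,0],[0,0,0]]}'
python3 -m pendant '{"grip":[-1,-1,-1,-1],"linear":[[0,0,1],[0,0,1],[0,0,0],[0,0,0]],"angular":[[0,0,0],[0,0,0],[0,0,0],[0,0,0]]}' | sed -n '2p;4p'

```

```text
t: 8.93
ee_pos: [575.0, -141.5, 175.1]
orientation: [-2.464, -1.949, 0.0]
ft_force: [0.3, 0.1, -0.9]
width: 15.6
grasp_force: 30.0
ee_pos: [575.0, -141.5, 173.1]
ft_force: [-0.8, -0.4, -1.1]
```

```bash
python3 -m pendant '{"grip":[-1,-1,-1,-1],"linear":[[0,0,1],[0,0,1],[0,0,0],[0,0,0]],"angular":[[0,0,0],[0,0,0],[0,0,0],[0,0,0]]}' | sed -n '2p;4p'

```

```text
ee_pos: [575.0, -141.5, 171.1]
ft_force: [0.2, -0.1, -1.3]
```

```bash
python3 -m pendant '{"grip":[-1,-1,-1,-1],"linear":[[0,0,1],[0,0,1],[0,0,0],[0,0,0]],"angular":[[0,0,0],[0,0,0],[0,0,0],[0,0,0]]}' | sed -n '2p;4p'

```

```text
ee_pos: [575.0, -141.5, 169.1]
ft_force: [0.1, -0.6, -0.7]
```

```bash
python3 -m pendant '{"grip":[-1,-1,-1,-1],"linear":[[0,0,1],[0,0,1],[0,0,0],[0,0,0]],"angular":[[0,0,0],[0,0,0],[0,0,0],[0,0,0]]}' | sed -n '2p;4p'

```

```text
ee_pos: [575.0, -141.5, 167.1]
ft_force: [0.1, -0.2, -1.4]
```

```bash
python3 -m pendant '{"grip":[-1,-1,-1,-1],"linear":[[0,0,1],[0,0,1],[0,0,0],[0,0,0]],"angular":[[0,0,0],[0,0,0],[0,0,0],[0,0,0]]}' | sed -n '2p;4p'

```

```text
ee_pos: [575.0, -141.5, 165.1]
ft_force: [-0.0, 0.3, -0.9]
```

```bash
python3 -m pendant '{"grip":[-1,-1,-1,-1],"linear":[[0,0,1],[0,0,1],[0,0,0],[0,0,0]],"angular":[[0,0,0],[0,0,0],[0,0,0],[0,0,0]]}' | sed -n '2p;4p'

```

```text
ee_pos: [575.2, -141.5, 163.3]
ft_force: [-0.0, -0.1, -0.2]
```

```bash
python3 -m pendant '{"grip":[-1,-1,-1],"linear":[[0,0,0.7],[0,0,0],[0,0,0]],"angular":[[0,0,0],[0,0,0],[0,0,0]]}' | sed -n '2p;4p'

```

```text
ee_pos: [575.2, -141.6, 163.0]
ft_force: [-1.5, 0.1, 6.0]
```

```bash
python3 -m pendant '{"grip":[-1,-1,-1],"linear":[[0,0,0.7],[0,0,0],[0,0,0]],"angular":[[0,0,0],[0,0,0],[0,0,0]]}' | sed -n '2p;4p'

```

```text
ee_pos: [575.2, -141.6, 162.3]
ft_force: [-1.6, 1.3, 5.8]
```

Contact with the stop was felt at a foot height of about 59 mm, at 6 N. I'll let go and lift clear.

```bash
python3 -m pendant '{"grip":[-0.6,-0.5,-0.4,-0.3,-0.2,-0.2,-0.2,-0.2],"linear":[[0,0,0],[0,0,0],[0,0,0],[0,0,0],[0,0,0],[0,0,0],[0,0,0],[0,0,0]],"angular":[[0,0,0],[0,0,0],[0,0,0],[0,0,0],[0,0,0],[0,0,0],[0,0,0],[0,0,0]]}'
python3 -m pendant '{"grip":[-0.2,-0.2,-0.2,-0.2,-0.2,-0.2,-0.2,-0.2],"linear":[[0,0,-4],[0,0,-8],[0,0,-12],[0,0,-16],[0,0,-14],[0,0,-8],[0,0,0],[0,0,0]],"angular":[[0,0,0],[0,0,0],[0,0,0],[0,0,0],[0,0,0],[0,0,0],[0,0,0],[0,0,0]]}'
python3 - <<'E'
from h import *
s=ctrl.get_image("side");np.save("pics/g.npy",s)
cv2.imwrite("pics/g.png",crop(s,220,150,90,95,6)[:,:,::-1])
go([575,-140.5,213],-13.3)
E
```

```text
t: 12.1
ee_pos: [575.1, -141.5, 161.7]
orientation: [-2.464, -1.949, 0.0]
ft_force: [-0.7, -1.2, -0.4]
width: 35.3
grasp_force: 0.0
t: 12.77
ee_pos: [575.4, -141.6, 224.6]
orientation: [2.463, 1.949, 0.001]
ft_force: [-0.4, 0.1, 0.2]
width: 35.5
grasp_force: 0.0
t 12.82 lin(before turn) [ 0.97 -0.09 10.74] (after turn) [ 0.97 -0.1  10.74] ang [-0.      0.      0.0001]
```

View pics/g.png

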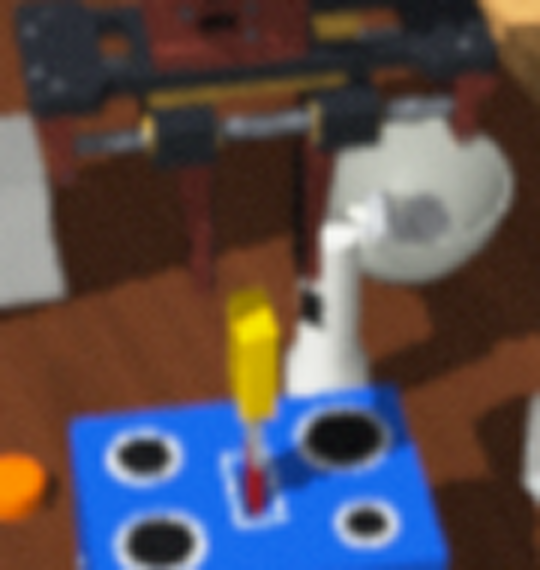

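The gauge stands in the slot on its own, leaning slightly to -x: handle top at about (261,201), red still showing at about (262,231). I'll shut the fingers and press from above.

```bash
python3 -m pendant '{"grip":[-1,-1,-1,-1,-1,-1,-1,-1],"linear":[[0.5,-2,0],[0,0,2],[0,0,4],[0,0,4],[0,0,2],[0,0,0],[0,0,0],[0,0,0]],"angular":[[0,0,0],[0,0,0],[0,0,0],[0,0,0],[0,0,0],[0,0,0],[0,0,0],[0,0,0]]}'
python3 -m pendant '{"grip":[-1,-1,-1,-1,-1],"linear":[[0,0,2],[0,0,2],[0,0,1],[0,0,0],[0,0,0]],"angular":[[0,0,0],[0,0,0],[0,0,0],[0,0,0],[0,0,0]]}'
```

```text
t: 13.48
ee_pos: [573.3, -140.6, 211.8]
orientation: [2.464, 1.949, 0.0]
ft_force: [0.1, 0.0, 0.2]
width: 0.4
grasp_force: 0.0
t: 13.9
ee_pos: [573.2, -140.6, 206.7]
orientation: [-2.464, -1.949, 0.0]
ft_force: [0.1, -0.4, 0.4]
width: 0.5
grasp_force: 0.0
```

```bash
python3 -m pendant '{"grip":[-1,-1,-1,-1],"linear":[[0,0,1],[0,0,1],[0,0,0],[0,0,0]],"angular":[[0,0,0],[0,0,0],[0,0,0],[0,0,0]]}' | sed -n '2p;4p'
```

```text
ee_pos: [573.2, -140.6, 204.7]
ft_force: [-0.1, -0.3, -0.0]
```

```bash
python3 -m pendant '{"grip":[-1,-1,-1,-1],"linear":[[0,0,1],[0,0,1],[0,0,0],[0,0,0]],"angular":[[0,0,0],[0,0,0],[0,0,0],[0,0,0]]}' | sed -n '2p;4p'
```

```text
ee_pos: [573.8, -140.7, 203.4]
ft_force: [1.1, -1.2, 5.4]
```

```bash
python3 -m pendant '{"grip":[-1,-1,-1,-1,-1,-1,-1,-1,-1],"linear":[[0,0,1],[0,0,2],[0,0,2],[0,0,2],[0,0,2],[0,0,2],[0,0,1],[0,0,0],[0,0,0]],"angular":[[0,0,0],[0,0,0],[0,0,0],[0,0,0],[0,0,0],[0,0,0],[0,0,0],[0,0,0],[0,0,0]]}'
```

```text
t: 15.32
ee_pos: [573.7, -140.7, 191.3]
orientation: [2.463, 1.949, 0.001]
ft_force: [-0.0, -0.2, 4.5]
width: 0.4
grasp_force: 2.5
```

```bash
python3 -m pendant '{"grip":[-1,-1,-1,-1,-1,-1,-1,-1],"linear":[[0,0,1],[0,0,2],[0,0,2],[0,0,2],[0,0,1.5],[0,0,0],[0,0,0],[0,0,0]],"angular":[[0,0,0],[0,0,0],[0,0,0],[0,0,0],[0,0,0],[0,0,0],[0,0,0],[0,0,0]]}'
python3 - <<'E'
from h import *
s=ctrl.get_image("side");np.save("pics/i.npy",s)
cv2.imwrite("pics/i.png",crop(s,235,185,55,60,9)[:,:,::-1])
E
```

```text
t: 15.98
ee_pos: [573.7, -140.7, 182.8]
orientation: [2.463, 1.949, 0.001]
ft_force: [-0.3, -0.0, 5.5]
width: 0.8
grasp_force: 2.6
```

View pics/i.png

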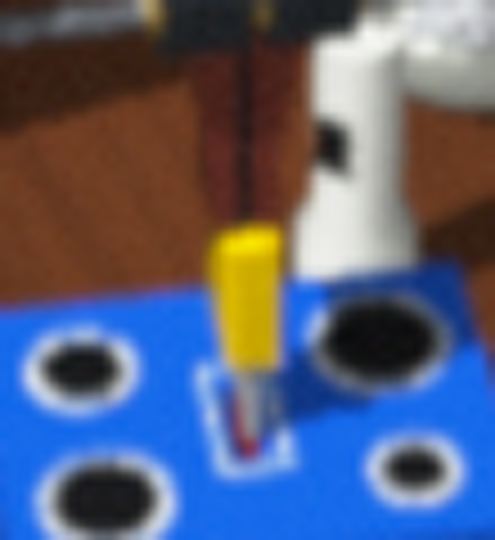

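Red is still visible by a couple of mm, at about (262,233). That agrees with TCP z=182.8 against a target of 180, so I'll press the last 2.7 mm.

```bash
python3 -m pendant '{"grip":[-1,-1,-1,-1,-1,-1],"linear":[[0,0,1],[0,0,1],[0,0,0.5],[0,0,0],[0,0,0],[0,0,0]],"angular":[[0,0,0],[0,0,0],[0,0,0],[0,0,0],[0,0,0],[0,0,0]]}'
python3 - <<'E'
from h import *
for _ in range(3):
    ctrl.get_image("side"); o=ctrl.get_obs(); print(o["ee_pos"].round(2) if hasattr(o["ee_pos"],"round") else o["ee_pos"],o["ft_force"])
E
```

```text
t: 16.53
ee_pos: [573.7, -140.7, 180.3]
orientation: [2.463, 1.949, 0.001]
ft_force: [-0.6, 1.0, 5.6]
width: 0.4
grasp_force: 2.8
[ 573.76 -140.71  180.4 ] [-1.10200968 -1.1022499   5.15201095]
[ 573.74 -140.7   180.36] [0.72941296 0.10282572 5.99851044]
[ 573.74 -140.7   180.36] [ 0.38024235 -0.15423748  6.52832764]
```

```bash
python3 -m pendant '{"grip":[-1,-1,-1],"linear":[[0,0,0.2],[0,0,0],[0,0,0]],"angular":[[0,0,0],[0,0,0],[0,0,0]]}' | sed -n '2p;4p'
python3 -m pendant '{"grip":[-1,-1,-1,-1,-1,-1,-1,-1],"linear":[[0,0,-2],[0,0,-6],[0,0,-12],[0,0,-20],[0,0,-25],[0,0,-20],[0,0,-10],[0,0,0]],"angular":[[0,0,0],[0,0,0],[0,0,0],[0,0,0],[0,0,0],[0,0,0],[0,0,0],[0,0,0]]}'
python3 - <<'E'
from h import *
s=ctrl.get_image("side");t=ctrl.get_image("top")
cv2.imwrite("pics/j.png",crop(s,235,185,55,60,9)[:,:,::-1])
b=(250,190,30,45);c=biggest(cv2.inRange(up(s,b),(18,130,100),(36,255,255)));p=tofull(c[:,0],b);print("yellow",tofull(cen(c),b),p.min(0),p.max(0))
a=np.radians(-13.3);ux=np.array([np.cos(a),np.sin(a),0]);uy=np.array([-ux[1],ux[0],0])
for x0 in(574.5,):
    f=np.array([x0,-140.5,35]);q=np.array([proj("side",f+i*8*ux+j*15*uy+[0,0,k]) for i in(-1,1) for j in(-1,1) for k in(95,145)]);print("pred",q.mean(0),q.min(0),q.max(0))
E
```

```text
ee_pos: [573.8, -140.7, 180.2]
ft_force: [-0.4, 0.8, 6.1]
t: 17.6
ee_pos: [574.6, -140.9, 277.7]
orientation: [2.46, 1.947, 0.005]
ft_force: [-0.0, 0.3, 0.0]
width: 0.3
grasp_force: 0.0
yellow [262.16302427 214.01148546] [257.5625 203.6875] [266.5625 226.1875]
pred [260.97011838 215.70243706] [256.89684148 204.3098712 ] [265.07431576 227.14165778]
```

View pics/j.png

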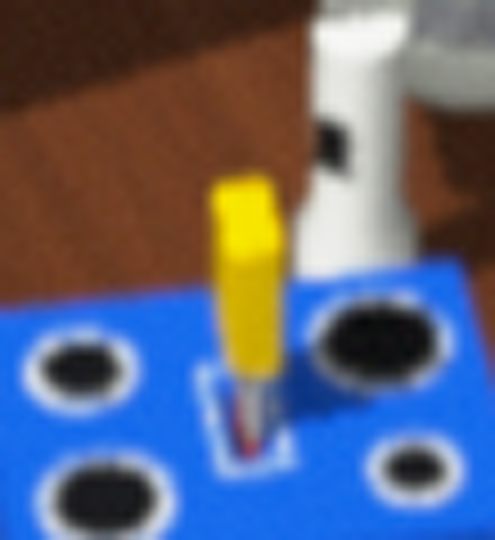

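The gauge stands free with only a little red showing inside the chamfer, at about (262,234). I'll move the arm aside and check the height with both cameras.

```bash
python3 -m pendant '{"grip":[-1,-1,-1,-1,-1,-1,-1,-1,-1,-1,-1],"linear":[[10,0,0],[25,0,0],[35,0,0],[35,0,0],[35,0,0],[35,0,0],[35,0,0],[25,0,0],[15,0,0],[0,0,0],[0,0,0]],"angular":[[0,0,0],[0,0,0],[0,0,0],[0,0,0],[0,0,0],[0,0,0],[0,0,0],[0,0,0],[0,0,0],[0,0,0],[0,0,0]]}' | sed -n '1,2p'
python3 - <<'E'
from h import *
s=ctrl.get_image("side");t=ctrl.get_image("top");np.save("pics/k_s.npy",s);np.save("pics/k_t.npy",t)
b=(250,190,30,45);c=biggest(cv2.inRange(up(s,b),(18,130,100),(36,255,255)));ps=tofull(c[:,0],b);us=tofull(cen(c),b)
b2=(275,185,35,35);c=biggest(cv2.inRange(up(t,b2),(18,130,100),(36,255,255)));pt=tofull(c[:,0],b2);ut=tofull(cen(c),b2)
print("side",us,ps.min(0),ps.max(0),"top",ut,pt.min(0),pt.max(0),"tri",tri(ut,us))
print("top pos at z155/180",plane("top",ut,155),plane("top",ut,180))
a=np.radians(-13.3);ux=np.array([np.cos(a),np.sin(a),0]);uy=np.array([-ux[1],ux[0],0])
hs=cv2.cvtColor(s,cv2.COLOR_RGB2HSV)
for r in range(224,240): print(r,[s[r,c].tolist() for c in range(259,266)])
f=np.array([576.4,-141,35.])
for z in(95,100,103): print(z,"near face",proj("side",f-12*uy+[0,0,z-35]).round(2),"far",proj("side",f+12*uy+[0,0,z-35]).round(2))
print("frame: chamfer near edge",proj("side",f-18*uy+[0,0,65]),"slot near edge d4",proj("side",f-14*uy+[0,0,61]))
cv2.imwrite("pics/k.png",np.hstack([crop(s,245,200,35,45,10),crop(t,275,185,35,35,10)[:450].repeat(1,0) if 0 else np.pad(crop(t,275,185,35,35,10),((0,100),(0,0),(0,0)))])[:,:,::-1])
E
```

```text
t: 18.62
ee_pos: [630.1, 103.2, 273.3]
side [262.1758897  213.99257188] [257.5625 203.5625] [266.5625 226.1875] top [292.48986773 199.3350094 ] [288.3125 196.0625] [296.9375 202.5625] tri (array([ 576.7538698 , -140.53694572,  160.17794364]), np.float64(2.073774927815975))
top pos at z155/180 [ 576.34783408 -140.66603683  155.        ] [ 573.4531073  -138.65128402  180.        ]
224 [[116, 140, 202], [188, 168, 111], [201, 170, 23], [201, 169, 0], [202, 170, 0], [200, 168, 0], [181, 154, 35]]
225 [[118, 154, 222], [172, 165, 147], [194, 166, 62], [198, 166, 18], [201, 170, 16], [195, 165, 20], [172, 149, 44]]
226 [[108, 154, 229], [134, 150, 190], [164, 151, 113], [180, 155, 73], [186, 161, 73], [176, 153, 78], [139, 128, 86]]
227 [[70, 127, 228], [82, 121, 213], [125, 128, 155], [143, 137, 123], [145, 138, 125], [121, 123, 126], [88, 100, 127]]
228 [[60, 112, 212], [67, 103, 199], [119, 122, 159], [139, 139, 145], [136, 140, 148], [96, 111, 140], [69, 90, 133]]
229 [[77, 116, 196], [69, 88, 174], [125, 112, 146], [146, 140, 147], [139, 142, 152], [95, 106, 137], [78, 96, 134]]
230 [
[... 730 characters left out ...]
167, 221], [117, 141, 204], [120, 131, 196], [125, 144, 210], [124, 162, 230], [124, 168, 236]]
237 [[117, 161, 237], [141, 175, 234], [133, 169, 232], [121, 160, 233], [111, 157, 233], [104, 155, 234], [83, 141, 233]]
238 [[57, 122, 236], [76, 135, 236], [74, 130, 235], [65, 127, 236], [58, 124, 236], [51, 121, 235], [37, 112, 234]]
239 [[25, 107, 235], [27, 107, 235], [25, 107, 235], [23, 107, 235], [25, 107, 235], [25, 106, 235], [25, 108, 236]]
95 near face [262.48 235.38] far [261.   228.99]
100 near face [262.48 234.05] far [260.99 227.66]
103 near face [262.49 233.25] far [260.99 226.86]
frame: chamfer near edge [262.86466379 235.68079516] slot near edge d4 [262.60988049 235.65823505]
```

View pics/k.png

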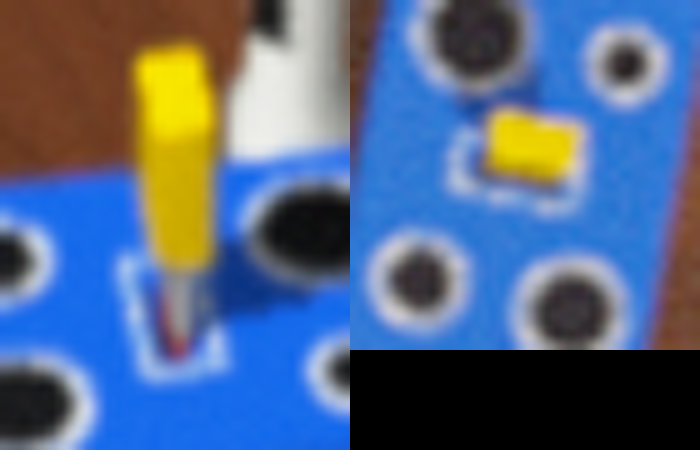

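The side view shows the steel/red edge at about row 233 at the slot mouth. After correcting for camera bias and where the gauge sits in the slot, this agrees with the press height (gauge top 180 mm, line at 100 mm) to within about 0.5 mm. The top view shows it standing in the frame at (292,199).

```bash
python3 -c "
from workcell import ctrl
print(ctrl.close_job())"
```

```text
the job is handed in; nothing more can be done
None
```

I stood the gauge in the sorter's slot, let go of it, then pressed it until the red/steel edge was level with the top (to about 0.5 mm by camera). It is standing free with a slight lean, nothing else was moved, and the job was handed in at about 19 s.

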